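# Tip the parts tray to fill its scoop and weigh the standoffs

## Task

Raise the black parts tray by the end with the steel bar handle, so that it tips and all five brass standoffs slide down and pile into the metal scoop lying at its other end, then lower the tray flat onto the desk again. Then lift out the loaded scoop and set it upright in the middle of the scale's steel pan with all five standoffs in it.

Things in the scene. Friction and masses are not known exactly. Their poses are not given: they have to be found in the camera images.
- tray: Loose black tray, 230 (x) by 110 (y) mm, rim 22 mm, about 0.5 kg. Origin: centre of underside, z up. Bar handle at its -x end; a well at its +x end holds the scoop. Five brass hex standoffs (24 by 12 mm, 25 g) lie on its smooth floor (z 7 mm) between. Raised by the bar it pivots on the lower edge of its +x end (x 115, z 0 mm); at 14 to 20 degrees they slide into the scoop, 30 to 35 is sure.
- tray_bar (a point): Middle of the tray's handle: a round steel bar, 10 mm thick, across the tray (along y) on two posts, 70 mm free between them. It lies at x -110, y 0, z 56 mm in the tray's axes, which this point shares. Pinch it along x; it turns between the fingers, so the gripper may stay upright while the tray tips. The only tray with a handle.
- scoop: Loose aluminium scoop in the tray's well, axes as the tray's, 84 (x) by 90 (y) mm, 100 g, open towards -x, walls 22 mm high. Origin: centre of underside (3 mm above the desk when the tray is flat), z up. Its grip is an upright plate by the rear wall, centred at x +34, y 0 mm, 8 mm thick (x), 34 mm wide (y), top at z 68 mm; pinch it along x at z 50 to 60 mm to keep the scoop level.
- scale: Bench scale fixed to the desk left or right of the tray: low grey base, 130 (x) by 180 (y) mm, and a flat square steel pan, 126 by 126 mm, its top 40 mm above the desk. Origin: on the desk under the pan's centre, z up; the base sticks out on the +y side, with a small display. The pan does not move.
Mind the look-alikes: they are no part of the job. What is shaped like the scoop but green or red is not meant. Of the things that look like the scale, take the one that is farthest from the robot's base at the start.

How it is judged:
On the way, in this order (a step that is already met when the one before it is completed fails the run):
1. the tray is tipped up by more than 15 degrees, handle end up, with the scoop still in it (angle between tray's own z axis and vertical above 0.262 rad and x of scoop in the frame of tray above 0.04 m and distance between scoop and tray below 0.09 m and height (world z) of tray_bar above 0.1 m), for 0.2 s.
2. the tray lies flat on the desk again with the scoop still in its well (angle between tray's own z axis and vertical below 0.06 rad and height (world z) of tray below 0.006 m and distance between scoop and tray below 0.09 m and height (world z) of scoop below 0.012 m), for 0.2 s.
At the end, for the whole second after the job is handed in: The scoop stands upright (within 7 degrees), still, on the scale's pan, centre within 30 mm of the pan's, and presses on it with 2.1 to 2.6 N, the weight of itself and all five standoffs (with four: 1.96 N); the tray lies flat on the desk (within 3 degrees) (contact force between scoop and scale between 2.1 and 2.6 N and horizontal distance between scoop and scale below 0.03 m and height (world z) of scoop between 0.036 and 0.046 m and angle between scoop's own z axis and vertical below 0.12 rad and linear speed of scoop below 0.02 m/s and angle between tray's own z axis and vertical below 0.06 rad and height (world z) of tray below 0.006 m); the robot touches nothing.
It also fails if it takes over 61 s, if anything falls off the work surface, if the arm or the gripper's body presses on something with over 40 N, if the wrist force passes 120 N, or if a joint passes its speed limit or range.

## Robot

A 7-joint arm with a two-finger parallel gripper is mounted at the origin on the work surface. World frame = base frame: x ahead of the robot, y to its left, z up, the work surface at z = 0. Lengths are in m, angles in rad, forces in N, time in s.
With the tool pointing down it reaches from about 0.425 to 0.925 m from the base axis. Payload 6.8 kg.
Tool frame: the origin (TCP) lies midway between the tips of the shut fingers; the grasp point (between the pads) lies r.grasp_offset behind it (r.grasp_offset is the distance from the TCP to the grasp point, in m); z points along the fingers, y is the direction in which the jaws open and shut (so a half turn about z gives the same grasp; the last joint's range is limited). The gripper opens to 85 mm and grips with 20 to 120 N. Pads are 22 mm wide; open, the fingers measure 114 mm over their backs; the gripper's body (76 mm by 85 mm) begins 54 mm behind the grasp point. The pads swing forward as they close: fully open they stand 13 mm farther back than shut.
Start: joints at [-1.407, 0.477, 0.022, 1.555, -0.011, 1.109, -0.083], TCP at [0.181, 0.65, 0.202] pointing down, gripper open.
Joint ranges: [-2.96, 2.96], [-0.34, 2.1], [-1.41, 1.46], [0.24, 2.44], [-1.37, 4.51], [0.17, 1.92], [-2.96, 2.96]. Speed limits (rad/s): [2.39, 2.39, 3.14, 3.14, 3.14, 3.14, 3.14].

## Interface

Orientations are given as a rotation vector (axis times angle).
In Python, from bench import r gives the robot as it stands. The module is installed in compiled form; this text tells all that it offers.
- The arm moves only by the tool send_rows, never from a script. Its argument "moves" is one flat list of numbers, 4 for each row, row after row: the shift along the tool's x, y, z in mm, then the turn about the tool's z in degrees. A call has 1 to 8 rows; each row is the pose to reach, as a shift and turn from the pose commanded when the call began, along the tool's axes at that moment; what a row does not reach only later rows make up. A row lasts 1/8 s, in which the tool goes at most 62.5 mm and 10.7 degrees, less where a joint would pass 70% of its speed; a pose out of reach is approached as far as the arm can. A call with a gripper value outside its range is refused whole. "hand" is the closure, from 0 (fully open) to 1 (shut), set as the call begins (left out, the last holds). The fingers move at their own pace and stop on an object; "newtons" is the grip in N (left out, the last holds). Time passes only in rows, so rows that repeat a pose let the fingers close. It gives the time, the measured TCP pose, the force and the opening at its end, in the units of the state.
- r.get_obs(): the state, without advancing time (a new reading comes with each control period).
- r.grab_frame(name): name is "scene" or "side" or "wrist"; returns a dict with "img" (420x560x3 uint8, red, green, blue), "mtx" (3x3 intrinsics, pixels), "world_to_cam" (4x4, takes a point from world to camera coordinates). Camera axes: x right, y up, looking along -z (the intrinsics and any distortion apply to the point x, -y, -z); pixel columns grow to the right and rows downward; lengths in m; the calibration is good to about 2 mm. A picture is of the moment at which its call begins. There is no depth.
- r.hand_in(): hands the job in, once; it reports no verdict.
The state is a dict: "clock": time; "joints": joint angles; "qvel": joint speeds; "tau": joint torques, N m; "tcp_pos": TCP position; "orientation": TCP orientation; "contact_force": force on the tool from outside, world axes, zero at the start; "moment": the same for the moment, N m; "grip_width": finger opening in m.
Only numpy, scipy, OpenCV 4.12 (cv2) and the standard library are available. Lean on these libraries where they do the work, as an engineer would, in place of code of your own. Each camera call takes 0.05 s, during which the arm holds its last target.

## Working session

There is one attempt and no reset: what is moved stays moved. The work goes in short steps, Python scripts to look and compute and a tool call to move; the robot and the scene stay as the last step left them, time stands still between calls to the robot, and variables do not carry over. Pictures are saved under pics/ and viewed, and the job is handed in when it is done.

Besides the shell and the picture viewer there is one more tool, called after "Call:" as name(argument=value, ...) on one line, values as JSON. send_rows: Moves the arm, as the interface text tells. Its arguments: {"type":"object","properties":{"moves":{"type":"array"},"hand":{"type":"number"},"newtons":{"type":"number"}},"required":["moves"]}

```bash
mkdir -p pics; python3 - <<'E'
from bench import r
import cv2,pickle
o=r.get_obs(); print(o, r.grasp_offset)
d={}
for n in ["scene","side","wrist"]:
    f=r.grab_frame(n); d[n]=f; cv2.imwrite(f"pics/a_{n}.png",f["img"][:,:,::-1]); print(n,f["mtx"].tolist(),f["world_to_cam"].round(4).tolist(),[k for k in f])
pickle.dump(d,open("a.pkl","wb"))
E
```

```text
{'clock': 0.0, 'joints': array([-1.40711891,  0.47784279,  0.02234212,  1.55641617, -0.01152735,
        1.10927581, -0.08306525]), 'qvel': array([-0.00111237,  0.00113668, -0.00016745,  0.00020418,  0.00155822,
       -0.00013677, -0.00183568]), 'tau': array([-1.15136675e-05, -5.96422112e+01,  1.60758309e+00, -2.81201541e+01,
        1.23773224e-02,  9.23573185e-03,  1.35836976e-05]), 'tcp_pos': array([0.18104174, 0.64962147, 0.20051206]), 'orientation': array([-4.25510018e-01, -3.11250639e+00,  2.84188392e-03]), 'contact_force': array([-1.08963401,  0.10002692, -0.2911376 ]), 'moment': array([-0.01951244,  0.020013  ,  0.06840302]), 'grip_width': 0.08549350011844466} 0.0187
scene [[391.8070594070931, 0.0, 278.3772805328122], [0.0, 391.8070594070931, 210.25124722598773], [0.0, 0.0, 1.0]] [[0.4769, 0.8788, 0.0153, -0.2263], [-0.6478, 0.3396, 0.6819, 0.2751], [0.5941, -0.3351, 0.7313, -1.44], [0.0, 0.0, 0.0, 1.0]] ['img', 'mtx', 'world_to_cam']
side [[482.916544021457, 0.0, 288.0554598568125], [0.0, 482.916544021457, 210.3962866995216], [0.0, 0.0, 1.0]] [[-0.9955, -0.0946, 0.0098, 0.4751], [0.0551, -0.4896, 0.8702, -0.086], [-0.0775, 0.8668, 0.4926, -1.1204], [0.0, 0.0, 0.0, 1.0]] ['img', 'mtx', 'world_to_cam']
wrist [[313.8007222820728, 0.0, 280.8914836122295], [0.0, 313.8007222820728, 209.94612197724706], [0.0, 0.0, 1.0]] [[0.2687, 0.9632, -0.0014, -0.6745], [-0.9205, 0.2564, -0.2949, 0.0369], [-0.2837, 0.0805, 0.9555, -0.3793], [0.0, 0.0, 0.0, 1.0]] ['img', 'mtx', 'world_to_cam']
```

View pics/a_scene.png

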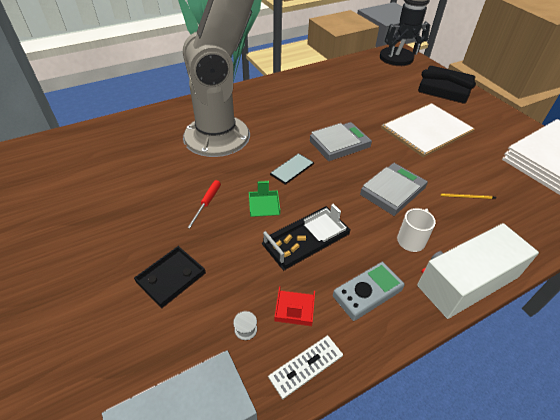

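View pics/a_side.png

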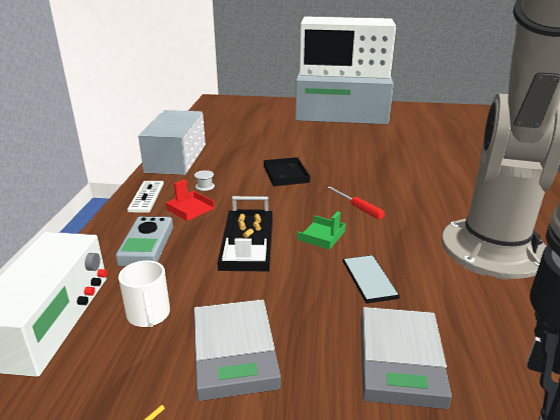

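View pics/a_wrist.png

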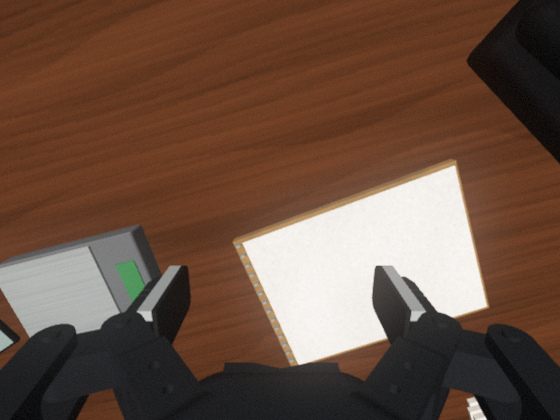

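The scene shows the black tray at (306,237) in the scene view and (246,235) in the side view. Its bar is at the far end in the side view, and its scoop end faces +y. Two scales are visible; the one farther from the base is at (395,187) in scene and (235,345) in side. Next I'll zoom in on them.

```bash
python3 - <<'E'
import pickle,cv2
d=pickle.load(open("a.pkl","rb"))
def crop(n,x0,y0,x1,y1,s,fn):
    im=d[n]["img"][y0:y1,x0:x1,::-1]; cv2.imwrite(fn,cv2.resize(im,None,fx=s,fy=s,interpolation=cv2.INTER_CUBIC))
crop("side",205,185,285,280,6,"pics/b_side_tray.png")
crop("scene",255,195,365,275,7,"pics/b_scene_tray.png")
crop("side",180,290,290,405,5,"pics/b_side_scale.png")
crop("scene",350,155,440,220,8,"pics/b_scene_scale.png")
E
```

```text
(no output)
```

View pics/b_side_tray.png

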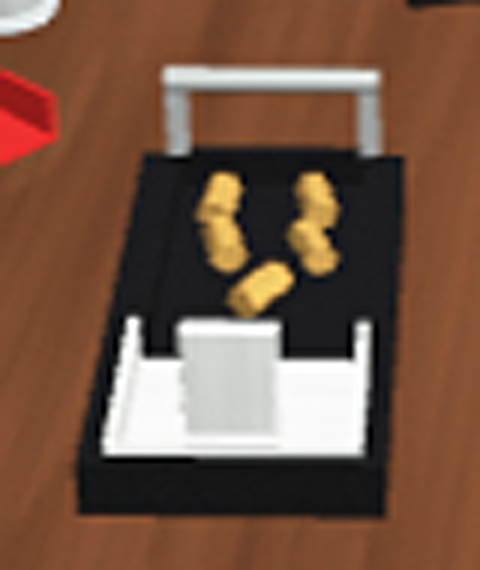

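View pics/b_scene_tray.png

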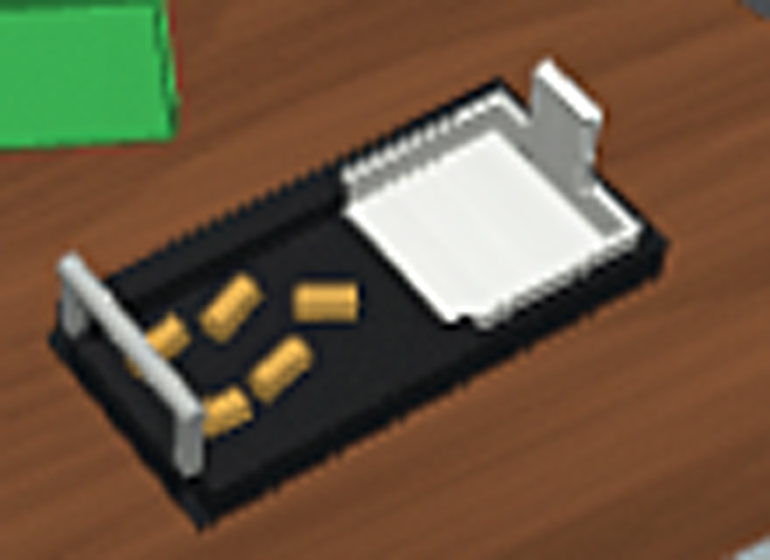

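View pics/b_side_scale.png

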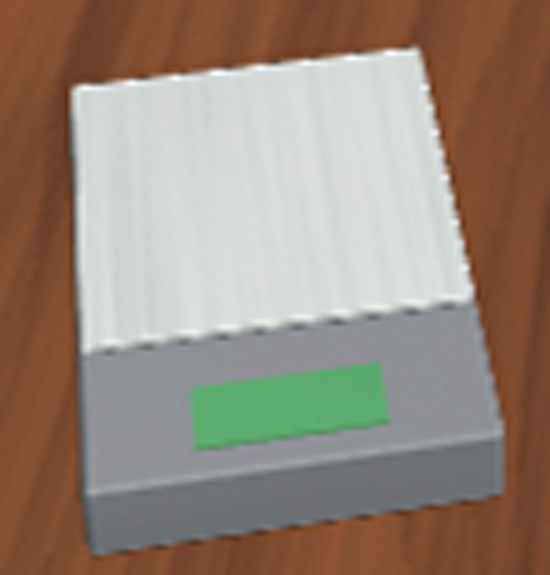

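View pics/b_scene_scale.png

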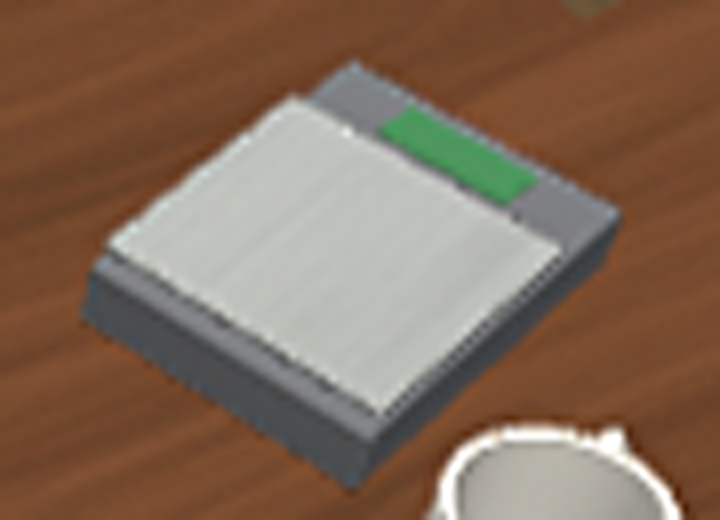

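```bash
cat > h.py <<'E'
import numpy as np
def ray(f,u,v):
    W=f["world_to_cam"];R=W[:3,:3];c=-R.T@W[:3,3]
    K=f["mtx"];x=(u-K[0,2])/K[0,0];y=(v-K[1,2])/K[1,1]
    d=R.T@np.array([x,-y,-1.]);return c,d/np.linalg.norm(d)
def onz(f,u,v,z):
    c,d=ray(f,u,v);return c+d*(z-c[2])/d[2]
def tri(*obs):
    A=np.zeros((3,3));b=np.zeros(3)
    for f,u,v in obs:
        c,d=ray(f,u,v);P=np.eye(3)-np.outer(d,d);A+=P;b+=P@c
    p=np.linalg.solve(A,b)
    return p,[np.linalg.norm((np.eye(3)-np.outer(ray(*o)[1],ray(*o)[1]))@(p-ray(*o)[0])) for o in obs]
E
python3 - <<'E'
import pickle;from h import *
np.set_printoptions(precision=4,suppress=True)
d=pickle.load(open("a.pkl","rb"));S=d["side"];C=d["scene"]
s=lambda x,y:(S,205-.4+x/6,185-.4+y/6); c=lambda x,y:(C,255-.4+x/7,195-.4+y/7)
s2=lambda x,y:(S,180-.4+x/5,290-.4+y/5); c2=lambda x,y:(C,350-.4+x/8,155-.4+y/8)
# bar ends (high-x end is left in side)
print("bar hi-x",tri(s(165,78),c(195,405))); print("bar lo-x",tri(s(380,80),c(70,262)))
print("tray corners z22 side",[onz(*p,.022)[:2] for p in (s(82,460),s(385,460),s(145,152),s(405,155))])
print("z0 side",[onz(*p,0)[:2] for p in (s(80,515),s(385,515))])
print("tray z22 scene",[onz(*p,.022)[:2] for p in (c(665,242),c(500,80),c(55,335),c(203,512))])
print("plate top",tri(s(180,322),c(600,115)),tri(s(280,322),c(545,65)))
print("pan side",np.array([onz(*p,.04)[:2] for p in (s2(72,88),s2(418,48),s2(472,303),s2(85,352))]))
print("pan scene",np.array([onz(*p,.04)[:2] for p in (c2(380,415),c2(108,243),c2(295,95),c2(560,250))]))
for q in ((s2(72,88),s2(418,48),s2(472,303),s2(85,352)),(c2(380,415),c2(108,243),c2(295,95),c2(560,250))):
    m=np.mean([onz(*p,.04)[:2] for p in q],0); a=np.array([onz(*p,.04)[:2] for p in q]); e=(a[0]-a[1])+(a[3]-a[2]); print(m,np.degrees(np.arctan2(e[1],e[0])))
E
```

```text
bar hi-x (array([ 0.6216, -0.067 ,  0.0595]), [np.float64(0.002218663753345144), np.float64(0.0022186637533453276)])
bar lo-x (array([ 0.5354, -0.0763,  0.0575]), [np.float64(0.0001881293801281112), np.float64(0.0001881293801282333)])
tray corners z22 side [array([0.6117, 0.1527]), array([0.5052, 0.1411]), array([ 0.634 , -0.0677]), array([ 0.5252, -0.0773])]
z0 side [array([0.6131, 0.1556]), array([0.5051, 0.1439])]
tray z22 scene [array([0.6121, 0.1551]), array([0.5047, 0.1456]), array([ 0.5395, -0.0853]), array([ 0.6396, -0.0744])]
plate top (array([0.5773, 0.1387, 0.0732]), [np.float64(0.0004258404012780864), np.float64(0.0004258404012781027)]) (array([0.5433, 0.1349, 0.0728]), [np.float64(0.0009659543050704417), np.float64(0.0009659543050705413)])
pan side [[0.6174 0.3211]
 [0.4965 0.286 ]
 [0.4616 0.4095]
 [0.5805 0.4428]]
pan scene [[0.6169 0.319 ]
 [0.496  0.2859]
 [0.4604 0.4068]
 [0.5805 0.4394]]
[0.539  0.3648] 15.934789775138313
[0.5384 0.3628] 15.23752091929252
```

Call:
send_rows(moves=[-20, -20, 0, 0, -55, -56, 0, 0, -95, -97, 0, 0, -135, -138, 0, 0, -175, -179, 0, 0, -215, -220, 0, 0, -255, -261, 0, 0, -290, -296, 0, 0])

```text
clock: 1.15
tcp_pos: [0.3818, 0.285, 0.2015]
orientation: [0.427, 3.112, -0.0]
contact_force: [0.7, 0.6, 0.0]
grip_width: 0.0855
```

Call:
send_rows(moves=[-40, -41, 0, -2, -80, -82, 0, -5, -120, -123, 0, -9, -160, -164, 0, -13, -200, -205, 0, -17, -240, -246, 0, -20, -270, -277, 0, -21.4, -286, -292, 0, -21.4])

```text
clock: 2.15
tcp_pos: [0.5786, -0.0739, 0.2013]
orientation: [0.155, -3.138, 0.002]
contact_force: [0.0, 0.7, -0.3]
grip_width: 0.0853
```

Call:
send_rows(moves=[0, 0, 10, 0, 0, 0, 20, 0, 0, 0, 20, 0], hand=0.4)

```text
clock: 2.52
tcp_pos: [0.5768, -0.0691, 0.1801]
orientation: [0.163, -3.134, -0.001]
contact_force: [-0.1, -1.3, -0.4]
grip_width: 0.0505
```

```bash
cat > st.py <<'E'
from bench import r
import cv2,pickle,sys,numpy as np
from scipy.spatial.transform import Rotation as R
np.set_printoptions(precision=4,suppress=True)
tag=sys.argv[1]
d={}
for n in sys.argv[2:]:
    f=r.grab_frame(n); d[n]=f; cv2.imwrite(f"pics/{tag}_{n}.png",f["img"][:,:,::-1])
o=r.get_obs(); M=R.from_rotvec(o["orientation"]).as_matrix()
print(o["clock"],o["tcp_pos"],"yaw_y",np.degrees(np.arctan2(M[1,1],M[0,1])),"z",M[:,2],o["contact_force"],o["grip_width"],"j",o["joints"])
pickle.dump((d,o),open(tag+".pkl","wb"))
E
python3 st.py c wrist
```

```text
2.575 [ 0.5774 -0.0694  0.1808] yaw_y 95.93245093598321 z [-0.0016  0.0005 -1.    ] [ 0.2134 -0.515  -0.5633] 0.050840018199801926 j [-0.2985  0.3607  0.3968  1.8267 -0.1646  0.9881  1.841 ]
```

View pics/c_wrist.png

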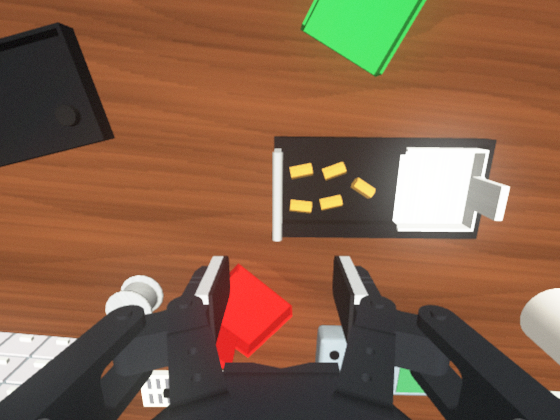

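The wrist view shows the bar running from (278,150) to (277,240), squared to the jaws, with the standoffs and scoop to its right. Next I'll project these points.

```bash
python3 - <<'E'
import pickle;from h import *
d,o=pickle.load(open("c.pkl","rb"));W=d["wrist"]
for u,v,z in ((278,150,.056),(277,240,.056),(277.5,195,.056),(469,176,.071),(506,186,.071),(501,218,.071),(469,210,.071)): print(u,v,onz(W,u,v,z).round(4))
E
```

```text
278 150 [ 0.5335 -0.0754  0.056 ]
277 240 [ 0.6235 -0.0674  0.056 ]
277.5 195 [ 0.5766 -0.0716  0.056 ]
469 176 [0.5372 0.0992 0.071 ]
506 186 [0.5428 0.1355 0.071 ]
501 218 [0.5733 0.1404 0.071 ]
469 210 [0.5687 0.1081 0.071 ]
```

Call:
send_rows(moves=[0, -2, 15, 0, 0, -2, 40, 0, 0, -2, 70, 0, 0, -2, 100, 0, 0, -2, 120, 0, 0, -2, 132, 0, 0, -2, 140, 0, 0, -2, 140, 0])

```text
clock: 3.58
tcp_pos: [0.5783, -0.0728, 0.0413]
orientation: [0.16, -3.137, 0.0]
contact_force: [0.5, 0.3, -0.3]
grip_width: 0.0511
```

Call:
send_rows(moves=[0, 0, 0, 0, 0, 0, 0, 0, 0, 0, 0, 0, 0, 0, 0, 0, 0, 0, 0, 0], hand=1, newtons=35)

```text
clock: 4.2
tcp_pos: [0.5784, -0.0728, 0.0415]
orientation: [-0.16, 3.137, 0.0]
contact_force: [-0.1, -0.8, 0.8]
grip_width: 0.0001
```

```bash
python3 st.py d wrist side
python3 - <<'E'
import numpy as np
for t in range(0,34,2):
    a=np.radians(13.98+t); print(t, round(225-231.9*np.cos(a),1), round(231.9*np.sin(a)-56,1))
E
```

```text
4.3 [ 0.5784 -0.0728  0.0415] yaw_y 95.82544074063185 z [-0.      0.0001 -1.    ] [ 0.3131 -1.0092 -0.049 ] -5.996610352691093e-05 j [-0.233   0.5454  0.3304  1.9239 -0.2602  0.7136  1.9234]
0 -0.0 0.0
2 2.1 7.8
4 4.4 15.6
6 7.1 23.2
8 10.0 30.8
10 13.1 38.2
12 16.5 45.6
14 20.2 52.8
16 24.1 59.9
18 28.3 66.8
20 32.7 73.6
22 37.3 80.2
24 42.2 86.7
26 47.3 93.0
28 52.6 99.1
30 58.1 105.0
32 63.9 110.8
```

View pics/d_wrist.png

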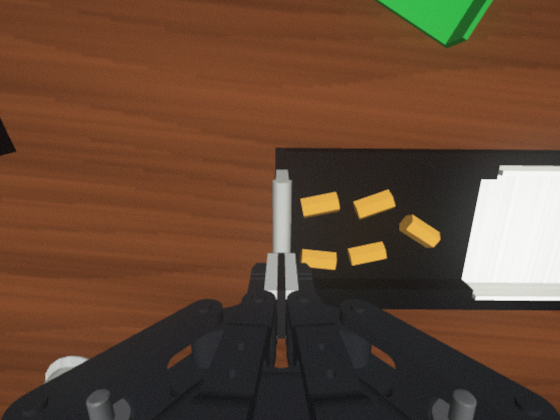

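View pics/d_side.png

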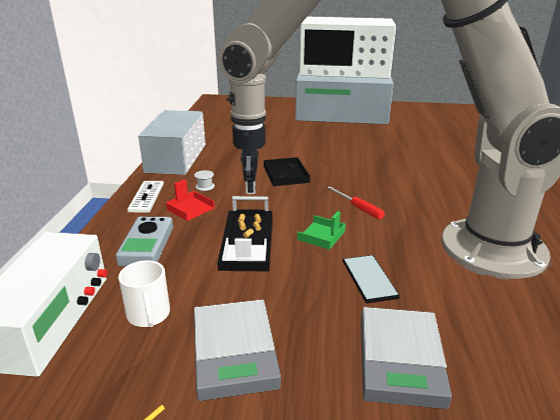

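```bash
python3 - <<'E'
import pickle;from h import *
d,o=pickle.load(open("d.pkl","rb"))
def proj(f,p):
    q=f["world_to_cam"]@np.r_[p,1];K=f["mtx"];return K[0,0]*q[0]/-q[2]+K[0,2],K[1,1]*q[1]/q[2]+K[1,2]
for n in d:
  for p in (o["tcp_pos"],[.5778,-.0716,.056],[.5335,-.0754,.056],[.6235,-.0674,.056],o["tcp_pos"]+[0,0,.03]): print(n,np.round(p,4),np.round(proj(d[n],p),1))
E
python3 - <<'E'
import pickle,cv2
d,o=pickle.load(open("d.pkl","rb"))
im=d["side"]["img"][140:280,205:295,::-1]; cv2.imwrite("pics/d2.png",cv2.resize(im,None,fx=4,fy=4,interpolation=cv2.INTER_CUBIC))
E
```

```text
wrist [ 0.5784 -0.0728  0.0415] [279.7 247.2]
wrist [ 0.5778 -0.0716  0.056 ] [281.9 257.2]
wrist [ 0.5335 -0.0754  0.056 ] [283.3 177.5]
wrist [ 0.6235 -0.0674  0.056 ] [281.  327.6]
wrist [ 0.5784 -0.0728  0.0715] [279.5 271.5]
side [ 0.5784 -0.0728  0.0415] [250.7 203.4]
side [ 0.5778 -0.0716  0.056 ] [250.7 198.5]
side [ 0.5335 -0.0754  0.056 ] [268.6 198.7]
side [ 0.6235 -0.0674  0.056 ] [232.2 198.3]
side [ 0.5784 -0.0728  0.0715] [250.4 192.7]
```

View pics/d2.png

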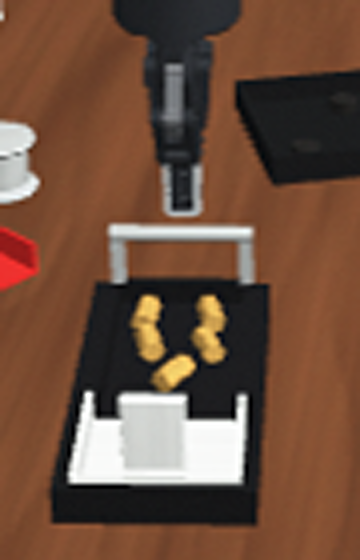

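The jaws closed on nothing. In the side view the fingertips at (251,193) sit above or behind the bar at row 198. I'll triangulate the tips with the scene view.

```bash
python3 st.py e scene side wrist; python3 - <<'E'
import pickle,cv2
from h import *
d,o=pickle.load(open("e.pkl","rb"))
im=d["scene"]["img"][170:280,240:370,::-1]; cv2.imwrite("pics/e2.png",cv2.resize(im,None,fx=6,fy=6,interpolation=cv2.INTER_CUBIC))
def proj(f,p):
    q=f["world_to_cam"]@np.r_[p,1];K=f["mtx"];return K[0,0]*q[0]/-q[2]+K[0,2],K[1,1]*q[1]/q[2]+K[1,2]
print(proj(d["scene"],o["tcp_pos"]))
E
```

```text
4.45 [ 0.5784 -0.0728  0.0415] yaw_y 95.82469378365802 z [ 0.  0. -1.] [ 0.8159 -0.0967  0.0003] -5.9034672549400067e-05 j [-0.233   0.5454  0.3305  1.9239 -0.2602  0.7135  1.9234]
(np.float64(273.1607217543313), np.float64(246.37293803838685))
```

View pics/e2.png

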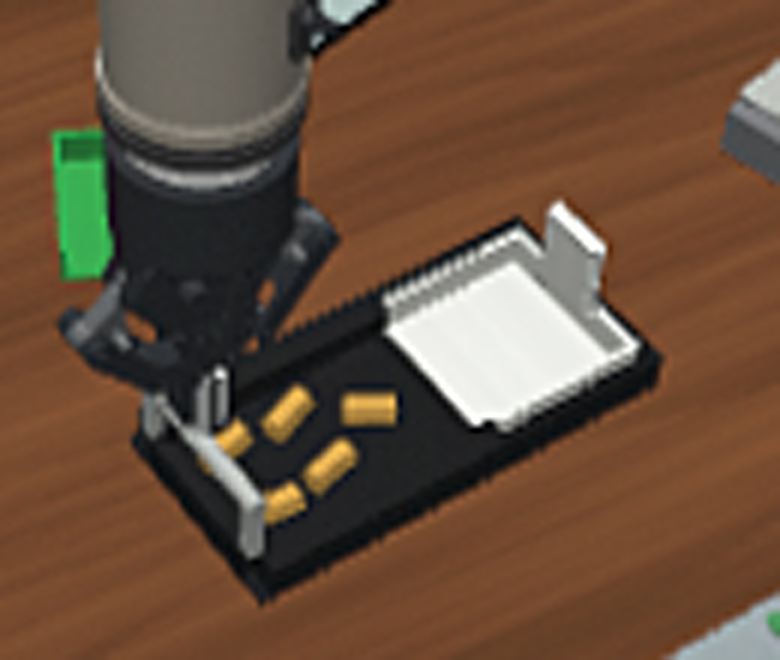

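```bash
python3 - <<'E'
import pickle
from h import *
d,o=pickle.load(open("e.pkl","rb"));S=d["side"];C=d["scene"];W=d["wrist"]
print(tri((S,250.7,193.5),(C,275,241.5)))
print(tri((S,250.7,193.5),(C,275,241.5),(W,282,253)))
print("bar",tri((S,250.7,198.3),(C,240+208/6,170+450/6)))
E
```

```text
(array([ 0.58050989, -0.07151269,  0.0678189 ]), [np.float64(0.003522206676485497), np.float64(0.003522206676485495)])
(array([ 0.57701225, -0.07154809,  0.06483044]), [np.float64(0.0046375141370304795), np.float64(0.005191192475493282), np.float64(0.005357817068601635)])
bar (array([ 0.58094722, -0.07249336,  0.05392807]), [np.float64(0.0033737609173262856), np.float64(0.0033737609173263303)])
```

View pics/e_wrist.png

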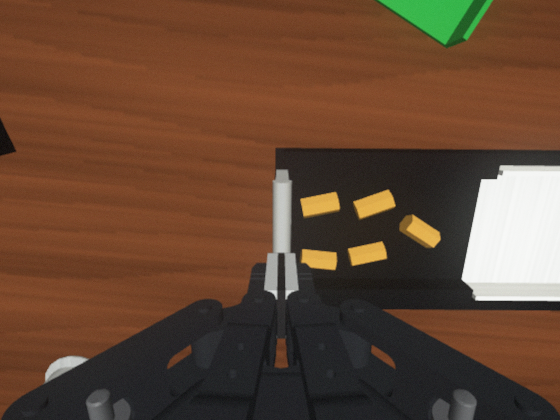

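```bash
python3 - <<'E'
import pickle
from h import *
d,o=pickle.load(open("e.pkl","rb"));W=d["wrist"]
print("cam",ray(W,0,0)[0])
a,b=onz(W,276,150,.022),onz(W,276,308,.022);print(a,b,np.linalg.norm(a-b))
d0,_=pickle.load(open("c.pkl","rb"));w=d0["wrist"];print("cam",ray(w,0,0)[0])
for p,q in (((274,137),(274,242)),):
    a,b=onz(w,*p,.022),onz(w,*q,.022);print(a,b,np.linalg.norm(a-b))
A=pickle.load(open("a.pkl","rb"))
from scipy.spatial.transform import Rotation as R
M=R.from_rotvec(o["orientation"]).as_matrix();print("cam in tool",M.T@(ray(W,0,0)[0]-o["tcp_pos"]))
E
```

```text
cam [ 0.50248821 -0.07986062  0.21324639]
[ 0.52388693 -0.08057996  0.022     ] [ 0.6335848  -0.06992653  0.022     ] 0.11021396215034707
cam [ 0.50144411 -0.07644039  0.35203613]
[ 0.52450219 -0.08074117  0.022     ] [ 0.64031483 -0.06946163  0.022     ] 0.1163606349569419
cam in tool [ 0.07623289  0.00069657 -0.17175976]
```

```bash
python3 - <<'E'
import pickle,cv2
from h import *
d,o=pickle.load(open("e.pkl","rb"));W=d["wrist"]
for v in (245,250,255,260,265):
    c,dd=ray(W,282,v); print(v,[ (c+dd*(x-c[0])/dd[0]).round(4) for x in (.567,.578,.589)])
im=W["img"][160:340,200:370,::-1]; cv2.imwrite("pics/e3.png",cv2.resize(im,None,fx=4,fy=3.3,interpolation=cv2.INTER_CUBIC))
im=d["side"]["img"][150:225,215:285,::-1]; cv2.imwrite("pics/e4.png",cv2.resize(im,None,fx=8,fy=8,interpolation=cv2.INTER_CUBIC))
E
```

```text
245 [array([ 0.567 , -0.0727,  0.0641]), array([ 0.578 , -0.0714,  0.0387]), array([ 0.589 , -0.0702,  0.0132])]
250 [array([ 0.567 , -0.0727,  0.0703]), array([ 0.578 , -0.0715,  0.0459]), array([ 0.589 , -0.0703,  0.0215])]
255 [array([ 0.567 , -0.0727,  0.076 ]), array([ 0.578 , -0.0715,  0.0526]), array([ 0.589 , -0.0703,  0.0292])]
260 [array([ 0.567 , -0.0727,  0.0814]), array([ 0.578 , -0.0715,  0.0589]), array([ 0.589 , -0.0703,  0.0364])]
265 [array([ 0.567 , -0.0728,  0.0864]), array([ 0.578 , -0.0715,  0.0648]), array([ 0.589 , -0.0703,  0.0431])]
```

View pics/e3.png

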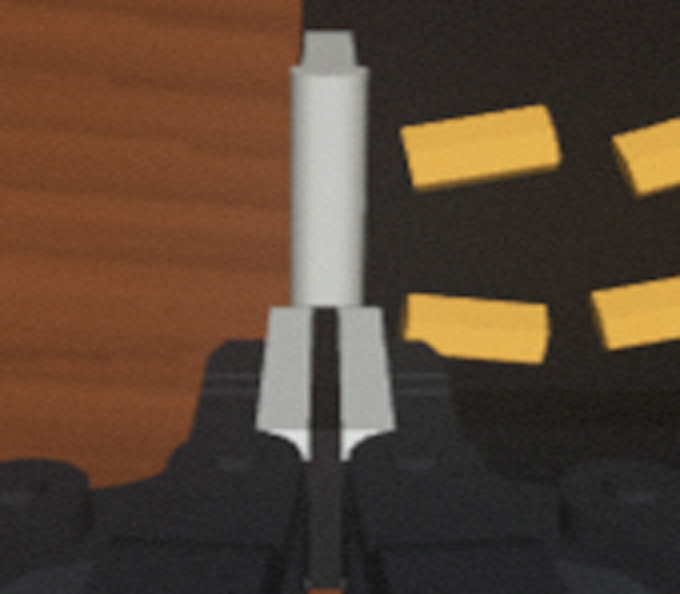

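View pics/e4.png

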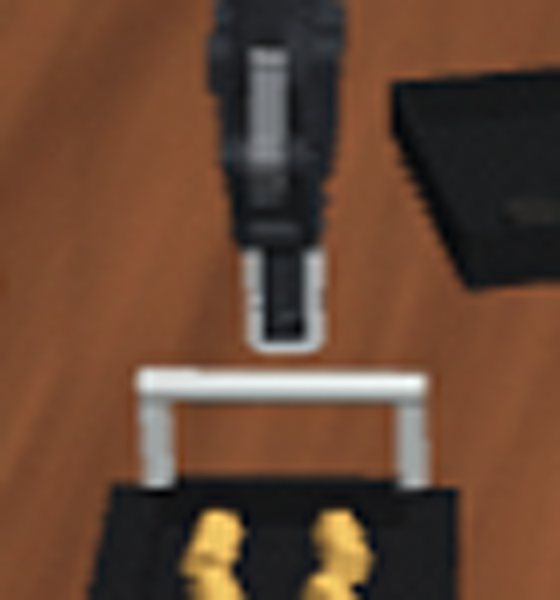

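The shut tips triangulate to z ≈ 0.068, so they sit just above the bar's top (0.061), about 25 mm higher than the reported TCP suggests. I'll open, go lower and check before gripping.

Call:
send_rows(moves=[0, 0, 0, 0, 0, 0, 0, 0, 0, 0, 0, 0, 0, 1, 6, 0, 0, 1, 12, 0, 0, 1, 18, 0, 0, 1, 22, 0, 0, 1, 22, 0], hand=0.4)

```text
clock: 5.45
tcp_pos: [0.578, -0.0719, 0.0191]
orientation: [0.159, -3.137, -0.0]
contact_force: [-0.4, -1.8, 0.2]
grip_width: 0.051
```

```bash
python3 st.py f side scene; python3 - <<'E'
import pickle,cv2,numpy as np
d,o=pickle.load(open("f.pkl","rb"))
a=cv2.resize(d["side"]["img"][150:225,215:285,::-1],(400,428),interpolation=cv2.INTER_CUBIC)
b=cv2.resize(d["scene"]["img"][205:280,240:310,::-1],(400,428),interpolation=cv2.INTER_CUBIC)
cv2.imwrite("pics/f2.png",np.hstack([a,b]))
E
```

```text
5.55 [ 0.5784 -0.0719  0.0195] yaw_y 95.82102312574617 z [ 0.0001 -0.     -1.    ] [-0.0554  0.3913  0.3101] 0.05120884296289299 j [-0.2223  0.5784  0.3151  1.9326 -0.2755  0.6721  1.9342]
```

View pics/f2.png

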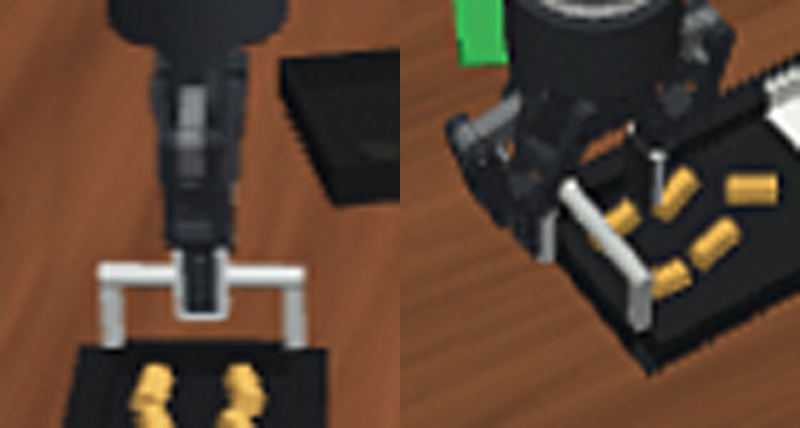

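The inner finger is now in front of the bar in the side view. I'll go 6 mm deeper and close.

Call:
send_rows(moves=[0, 0, 4, 0, 0, 0, 6, 0, 0, 0, 6, 0])

```text
clock: 5.92
tcp_pos: [0.5781, -0.0718, 0.0133]
orientation: [0.16, -3.137, -0.0]
contact_force: [0.8, 0.3, -0.3]
grip_width: 0.0513
```

Call:
send_rows(moves=[0, 0, 0, 0, 0, 0, 0, 0, 0, 0, 0, 0, 0, 0, 0, 0, 0, 0, 0, 0], hand=1, newtons=35)

```text
clock: 6.55
tcp_pos: [0.5784, -0.0719, 0.0136]
orientation: [-0.16, 3.137, -0.0]
contact_force: [-1.4, 0.4, 1.1]
grip_width: 0.0084
```

```bash
python3 st.py g side scene wrist; python3 - <<'E'
import pickle,cv2,numpy as np
d,o=pickle.load(open("g.pkl","rb"))
a=cv2.resize(d["side"]["img"][150:225,215:285,::-1],(400,428),interpolation=cv2.INTER_CUBIC)
b=cv2.resize(d["scene"]["img"][205:280,240:310,::-1],(400,428),interpolation=cv2.INTER_CUBIC)
cv2.imwrite("pics/g2.png",np.hstack([a,b]))
E
```

```text
6.7 [ 0.5784 -0.0719  0.0137] yaw_y 95.82020118755662 z [ 0.0003 -0.     -1.    ] [-1.2339 -0.1165  2.5762] 0.008574071857328528 j [-0.2189  0.5874  0.3108  1.9345 -0.2797  0.661   1.9377]
```

View pics/g2.png

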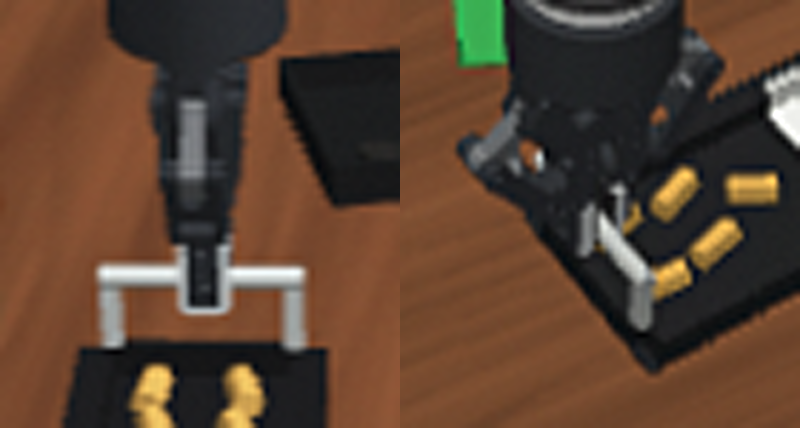

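View pics/g_wrist.png

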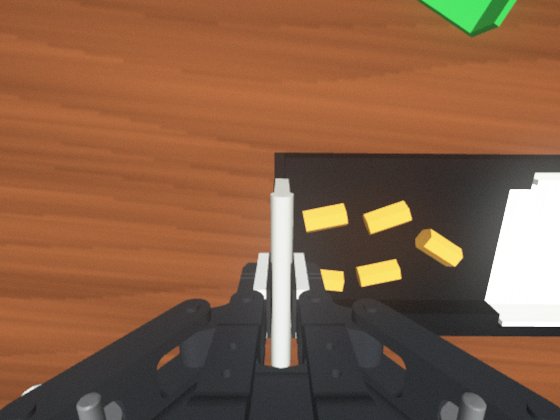

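Bar gripped (opening 8.4 mm, with the bar between the pads in the wrist view). Now I'll tip along the arc.

Call:
send_rows(moves=[0, 0.5, -2, 0, 0, 1.5, -6, 0, 0, 3.5, -12, 0, 0, 5.5, -19, 0, 0, 8, -26, 0, 0, 11.5, -34.5, 0, 0, 15, -42, 0, 0, 18.5, -49.5, 0])

```text
clock: 7.7
tcp_pos: [0.5764, -0.0532, 0.0636]
orientation: [-0.16, 3.137, -0.0]
contact_force: [0.5, -0.3, -4.3]
grip_width: 0.0086
```

```bash
python3 st.py i side
```

```text
7.75 [ 0.577  -0.0526  0.0644] yaw_y 95.8598997992426 z [ 0.0013  0.0005 -1.    ] [ 0.0477 -1.0193 -3.5514] 0.008661675530532069 j [-0.281   0.5063  0.3455  1.9227 -0.2437  0.7517  1.8765]
```

View pics/i_side.png

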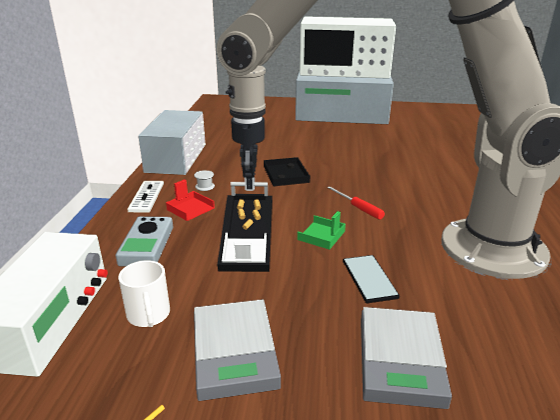

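The tray is tipping cleanly and the scoop is still seated. Continuing to about 32°.

Call:
send_rows(moves=[0, 4.5, -8.5, 0, 0, 9.8, -17.3, 0, 0, 15.3, -25.8, 0, 0, 21.2, -34, 0, 0, 27.5, -42, 0, 0, 34, -49.6, 0, 0, 39.6, -55.5, 0, 0, 45.4, -61.3, 0])

```text
clock: 8.75
tcp_pos: [0.5718, -0.0079, 0.1247]
orientation: [-0.16, 3.137, -0.0]
contact_force: [0.6, -0.9, -3.4]
grip_width: 0.0084
```

Call:
send_rows(moves=[0, 0, 0, 0, 0, 0, 0, 0, 0, 0, 0, 0, 0, 0, 0, 0, 0, 0, 0, 0, 0, 0, 0, 0])

```text
clock: 9.5
tcp_pos: [0.5717, -0.0082, 0.1242]
orientation: [0.16, -3.137, -0.0]
contact_force: [1.0, 0.7, -5.5]
grip_width: 0.0084
```

```bash
python3 st.py j side scene; python3 - <<'E'
import pickle,cv2,numpy as np
d,o=pickle.load(open("j.pkl","rb"))
a=cv2.resize(d["side"]["img"][170:280,205:285,::-1],(400,550),interpolation=cv2.INTER_CUBIC)
b=cv2.resize(d["scene"]["img"][190:300,260:340,::-1],(400,550),interpolation=cv2.INTER_CUBIC)
cv2.imwrite("pics/j2.png",np.hstack([a,b]))
E
```

```text
9.6 [ 0.5717 -0.0082  0.1242] yaw_y 95.82969065181067 z [-0.0003  0.0001 -1.    ] [ 0.4012 -0.1314 -5.0683] 0.008515635090026927 j [-0.3876  0.4126  0.3748  1.9006 -0.1944  0.8639  1.7581]
```

View pics/j2.png

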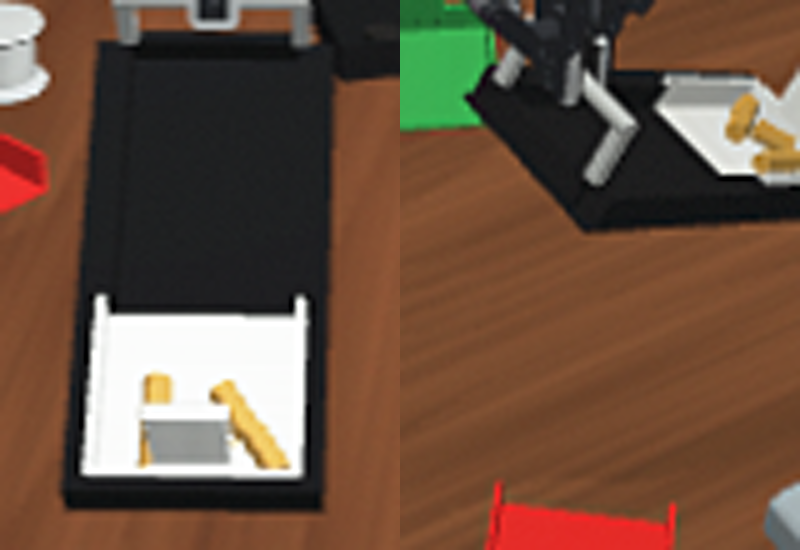

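All the standoffs are in the scoop and the tray floor is clear. Now I'll lower back along the same arc.

Call:
send_rows(moves=[0, -3, 3, 0, 0, -8, 8.5, 0, 0, -14, 15, 0, 0, -21, 23.5, 0, 0, -27.5, 31.5, 0, 0, -34, 41, 0, 0, -40, 51, 0, 0, -45.4, 61.3, 0])

```text
clock: 10.6
tcp_pos: [0.5766, -0.054, 0.0623]
orientation: [-0.159, 3.137, -0.0]
contact_force: [0.3, 1.2, -2.8]
grip_width: 0.0081
```

Call:
send_rows(moves=[0, -4, 8, 0, 0, -7.5, 16, 0, 0, -10.8, 24, 0, 0, -13, 30.5, 0, 0, -15, 37.5, 0, 0, -17, 43.5, 0, 0, -18, 47.5, 0, 0, -18.5, 49.5, 0])

```text
clock: 11.6
tcp_pos: [0.5787, -0.0706, 0.017]
orientation: [-0.16, 3.137, 0.005]
contact_force: [-5.8, 9.0, 20.8]
grip_width: 0.0084
```

Call:
send_rows(moves=[0, 0, 0.5, 0, 0, 0, 0.5, 0, 0, 0, 0.5, 0])

```text
clock: 11.98
tcp_pos: [0.5791, -0.0706, 0.0167]
orientation: [-0.16, 3.136, 0.005]
contact_force: [-11.2, 5.8, 35.0]
grip_width: 0.0082
```

```bash
python3 st.py k side scene wrist; python3 - <<'E'
import pickle,cv2,numpy as np
d,o=pickle.load(open("k.pkl","rb"))
a=cv2.resize(d["side"]["img"][170:280,205:285,::-1],(400,550),interpolation=cv2.INTER_CUBIC)
b=cv2.resize(d["scene"]["img"][190:300,270:350,::-1],(400,550),interpolation=cv2.INTER_CUBIC)
cv2.imwrite("pics/k2.png",np.hstack([a,b]))
E
```

```text
12.125 [ 0.5791 -0.0706  0.0167] yaw_y 95.85472842130434 z [ 0.0014  0.003  -1.    ] [-12.2757   6.5638  35.8605] 0.008371402059912658 j [-0.2207  0.5829  0.3127  1.933  -0.2825  0.6666  1.9399]
```

View pics/k2.png

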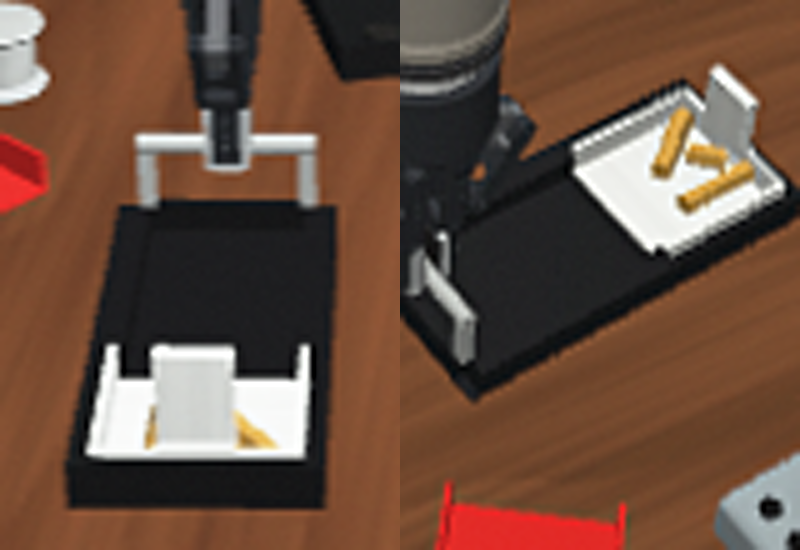

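Flat again, but pressing at 35 N because the bar slipped a few mm in the pads. I'll relieve that, then open and rise.

Call:
send_rows(moves=[0, 0, -1, 0, 0, 0, -2, 0, 0, 0, -3, 0, 0, 0, -3, 0])

```text
clock: 12.62
tcp_pos: [0.5792, -0.0708, 0.0169]
orientation: [-0.161, 3.136, 0.002]
contact_force: [-3.8, 4.0, 9.7]
grip_width: 0.0084
```

Call:
send_rows(moves=[0, 0, 0, 0, 0, 0, 0, 0, 0, 0, 0, 0, 0, 0, 0, 0], hand=0.4)

```text
clock: 13.12
tcp_pos: [0.5782, -0.0721, 0.0159]
orientation: [0.159, -3.137, 0.0]
contact_force: [0.1, 0.4, 0.2]
grip_width: 0.0512
```

Call:
send_rows(moves=[0, 0, -5, 0, 0, 0, -25, 0, 0, 0, -55, 0, 0, 0, -90, 0, 0, 0, -120, 0, 0, 0, -140, 0, 0, 0, -150, 0, 0, 0, -150, 0])

```text
clock: 14.12
tcp_pos: [0.5786, -0.0718, 0.1664]
orientation: [-0.16, 3.137, 0.0]
contact_force: [-0.4, 0.2, -1.0]
grip_width: 0.0508
```

```bash
python3 st.py l side scene wrist; python3 - <<'E'
import pickle,cv2,numpy as np
d,o=pickle.load(open("l.pkl","rb"))
a=cv2.resize(d["side"]["img"][180:280,205:285,::-1],(400,500),interpolation=cv2.INTER_CUBIC)
b=cv2.resize(d["scene"]["img"][190:290,260:360,::-1],(400,400),interpolation=cv2.INTER_CUBIC)
b=np.vstack([b,np.zeros((100,400,3),np.uint8)])
cv2.imwrite("pics/l2.png",np.hstack([a,b]))
E
```

```text
14.275 [ 0.5776 -0.0717  0.165 ] yaw_y 95.82762017983623 z [-0.0017  0.     -1.    ] [-0.2021  0.2308 -0.2131] 0.051409755812273354 j [-0.2961  0.3804  0.4006  1.8411 -0.1779  0.9569  1.8545]
```

View pics/l2.png

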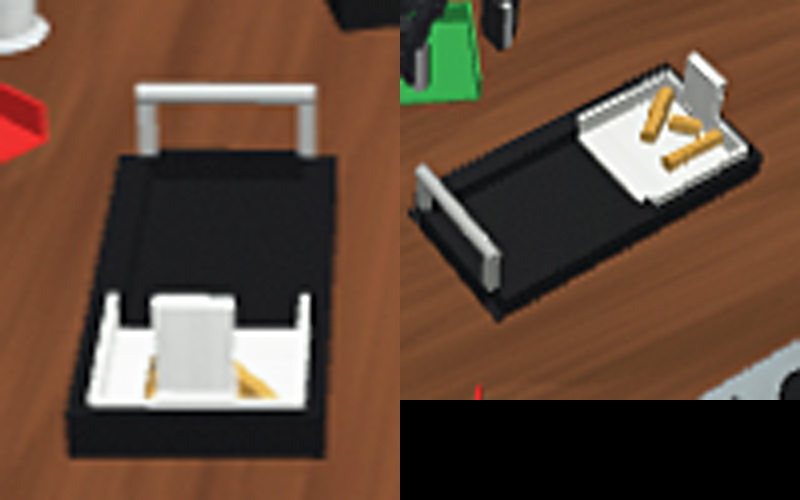

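View pics/l_wrist.png

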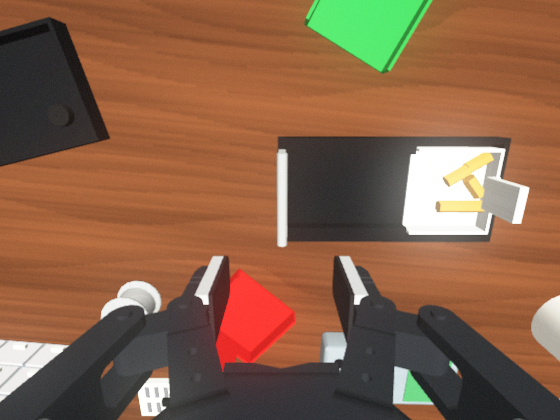

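The standoffs lie in the scoop in the wrist view (three groups around (465,185)), the tray is flat, and the grip plate is near (505,200). Moving over the plate.

Call:
send_rows(moves=[-1, 15, 0, 0, -2, 45, 0, 0, -2, 80, 0, 0, -2, 115, 0, 0, -2, 150, 0, 0, -2, 180, 0, 0, -2, 200, 0, 0, -2, 208, 0, 0])

```text
clock: 15.28
tcp_pos: [0.5587, 0.1369, 0.1657]
orientation: [0.163, -3.137, -0.0]
contact_force: [0.1, 0.1, -0.1]
grip_width: 0.051
```

Call:
send_rows(moves=[0, 0, 0, 0, 0, 0, 0, 0])

```text
clock: 15.52
tcp_pos: [0.5594, 0.1338, 0.166]
orientation: [-0.156, 3.138, -0.001]
contact_force: [-0.5, -0.7, -0.2]
grip_width: 0.0514
```

```bash
python3 st.py m side scene wrist; python3 - <<'E'
import pickle,cv2,numpy as np
d,o=pickle.load(open("m.pkl","rb"))
a=cv2.resize(d["side"]["img"][190:290,195:295,::-1],(400,400),interpolation=cv2.INTER_CUBIC)
b=cv2.resize(d["scene"]["img"][170:270,280:380,::-1],(400,400),interpolation=cv2.INTER_CUBIC)
cv2.imwrite("pics/m2.png",np.hstack([a,b]))
E
```

```text
15.675 [0.5594 0.1342 0.1661] yaw_y 95.7302215612568 z [ 0.0001 -0.0002 -1.    ] [-0.2867 -0.1785 -1.135 ] 0.0513693121272227 j [-0.6135  0.3612  0.3412  1.8545 -0.1455  0.9502  1.4631]
```

View pics/m2.png

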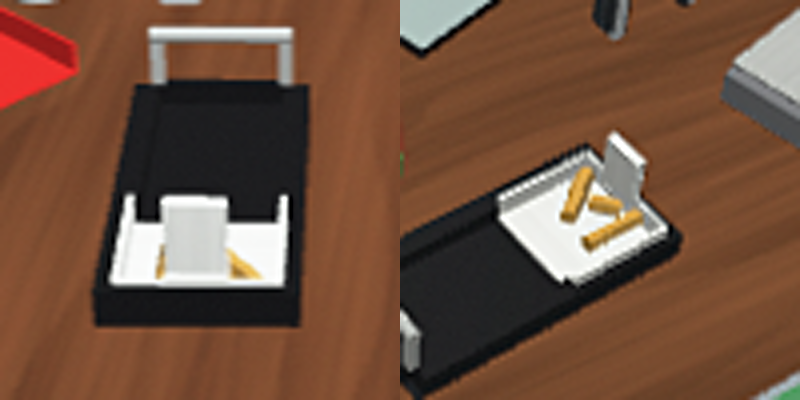

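View pics/m_wrist.png

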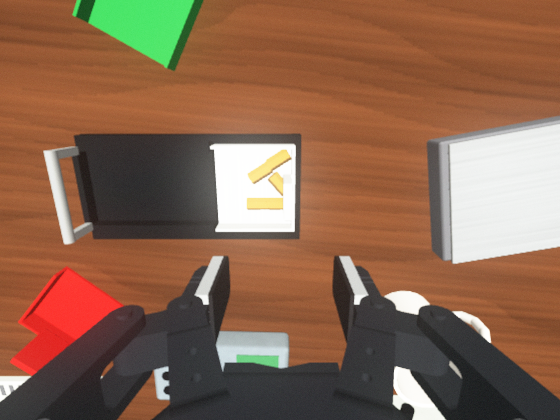

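```bash
python3 - <<'E'
import pickle,cv2,numpy as np
d,o=pickle.load(open("m.pkl","rb"))
im=d["wrist"]["img"][125:250,200:310,::-1].astype(float)
im=np.clip((im-100)*1.64,0,255).astype(np.uint8)
cv2.imwrite("pics/m3.png",cv2.resize(im,None,fx=4.6,fy=4.6,interpolation=cv2.INTER_CUBIC))
a=d["side"]["img"][230:275,215:275,::-1]
cv2.imwrite("pics/m4.png",cv2.resize(a,None,fx=10,fy=10,interpolation=cv2.INTER_CUBIC))
E
```

```text
(no output)
```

View pics/m3.png

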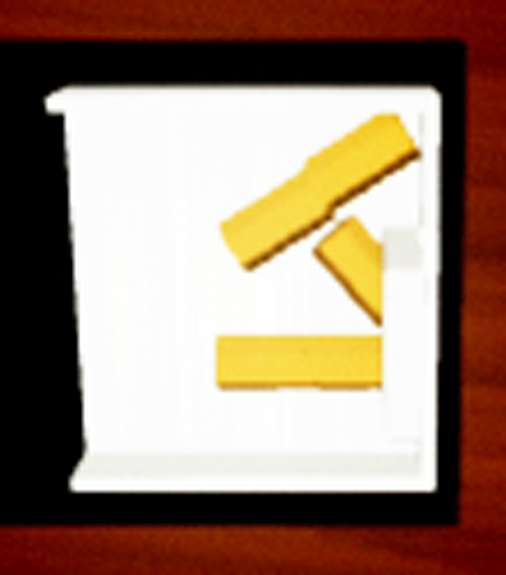

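View pics/m4.png

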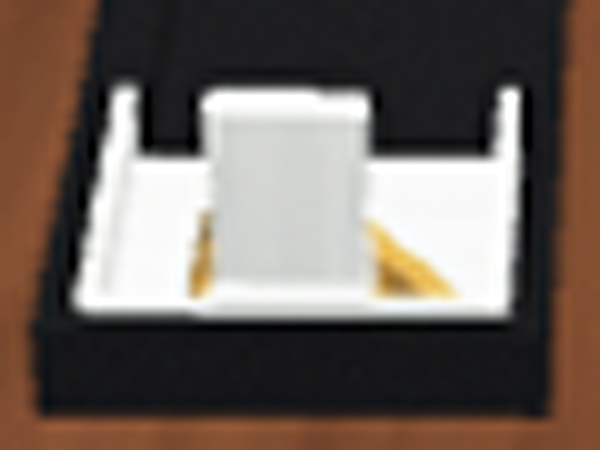

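```bash
python3 - <<'E'
import pickle
from h import *
d,o=pickle.load(open("m.pkl","rb"));W=d["wrist"];S=d["side"];C=d["scene"]
f=lambda x,y:(W,200-.4+x/4.6,125-.4+y/4.6)
for x,y in ((382,268),(382,440),(403.5,355)): print(onz(*f(x,y),.071).round(4))
print("scoop corners z25",[onz(*f(*p),.025)[:2].round(4) for p in ((440,90),(436,490),(46,97),(70,488))])
s=lambda x,y:(S,215-.45+x/10,230-.45+y/10)
print("plate top side",[onz(*s(*p),.071).round(4) for p in((205,92),(368,92),(208,112),(368,115))])
a=onz(*f(403.5,355),.071); 
from scipy.spatial.transform import Rotation as R
M=R.from_rotvec(o["orientation"]).as_matrix();print("to tool",M.T@(a-o["tcp_pos"]))
E
```

```text
[0.5408 0.1344 0.071 ]
[0.5749 0.1378 0.071 ]
[0.5573 0.1402 0.071 ]
scoop corners z25 [array([0.511, 0.144]), array([0.6016, 0.1534]), array([0.5208, 0.0606]), array([0.6095, 0.069 ])]
plate top side [array([0.5765, 0.1367, 0.071 ]), array([0.5426, 0.1329, 0.071 ]), array([0.5744, 0.1441, 0.071 ]), array([0.5412, 0.1416, 0.071 ])]
to tool [0.0014622  0.00618383 0.09505136]
```

Plate centre is about (0.558, 0.1395), and the scoop is squared to the jaws. The standoffs show as two, one and two, the last pair partly hidden by the plate. Descending.

Call:
send_rows(moves=[0, 5, 15, 0, 0.5, 5, 45, 0, 0.5, 5, 80, 0, 0.5, 5, 108, 0, 0.5, 5, 128, 0, 0.5, 5, 142, 0, 0.5, 5, 152, 0, 0.5, 5, 153, 0])

```text
clock: 16.68
tcp_pos: [0.5579, 0.1402, 0.0125]
orientation: [0.16, -3.137, 0.0]
contact_force: [-0.4, -0.2, 0.9]
grip_width: 0.0513
```

```bash
python3 st.py n side scene wrist; python3 - <<'E'
import pickle,cv2,numpy as np
d,o=pickle.load(open("n.pkl","rb"))
a=cv2.resize(d["side"]["img"][190:290,195:295,::-1],(400,400),interpolation=cv2.INTER_CUBIC)
b=cv2.resize(d["scene"]["img"][170:270,280:380,::-1],(400,400),interpolation=cv2.INTER_CUBIC)
cv2.imwrite("pics/n2.png",np.hstack([a,b]))
E
```

```text
16.825 [0.5587 0.1404 0.0136] yaw_y 95.81984898317108 z [ 0.0011  0.0004 -1.    ] [ 0.7771 -0.5158  0.3427] 0.05119690031607098 j [-0.5584  0.5731  0.2668  1.9494 -0.2392  0.6481  1.5316]
```

View pics/n2.png

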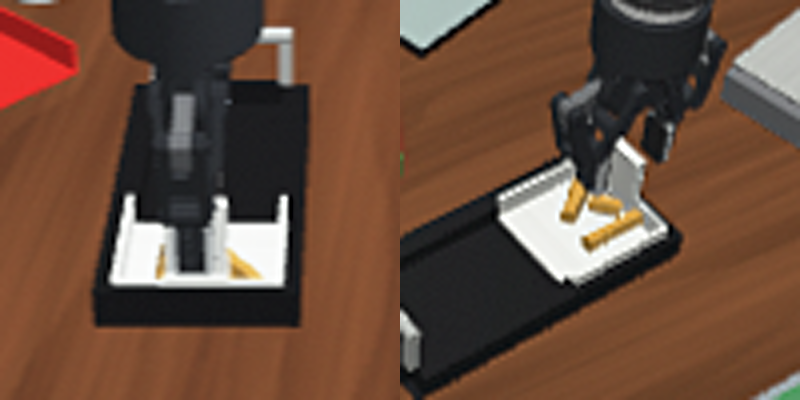

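View pics/n_wrist.png

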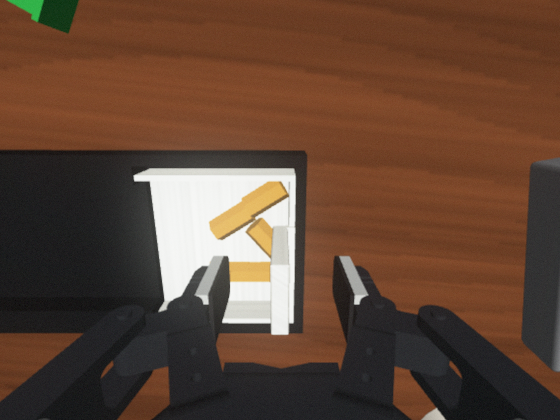

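The plate at column 280 is centred between the fingers (columns 230 and 335). Closing.

Call:
send_rows(moves=[0, 0, 0, 0, 0, 0, 0, 0, 0, 0, 0, 0, 0, 0, 0, 0, 0, 0, 0, 0, 0, 0, 0, 0], hand=1, newtons=80)

```text
clock: 17.58
tcp_pos: [0.5586, 0.14, 0.0135]
orientation: [-0.159, 3.137, -0.0]
contact_force: [0.1, -1.3, 5.7]
grip_width: 0.0067
```

Call:
send_rows(moves=[0, 0, -1, 0, 0, 0, -3, 0, 0, 0, -6, 0, 0, 0, -10, 0, 0, 0, -15, 0, 0, 0, -20, 0, 0, 0, -25, 0, 0, 0, -27, 0])

```text
clock: 18.58
tcp_pos: [0.5584, 0.1408, 0.0406]
orientation: [-0.16, 3.137, 0.001]
contact_force: [0.7, -0.3, -3.0]
grip_width: 0.0066
```

```bash
python3 st.py p side scene wrist; python3 - <<'E'
import pickle,cv2,numpy as np
d,o=pickle.load(open("p.pkl","rb"))
a=cv2.resize(d["side"]["img"][190:290,195:295,::-1],(400,400),interpolation=cv2.INTER_CUBIC)
b=cv2.resize(d["scene"]["img"][170:270,280:380,::-1],(400,400),interpolation=cv2.INTER_CUBIC)
cv2.imwrite("pics/p2.png",np.hstack([a,b]))
E
```

```text
18.725 [0.5582 0.1405 0.0401] yaw_y 95.8375228225789 z [ 0.0002  0.0003 -1.    ] [-0.3102 -0.4513 -3.069 ] 0.006566854846091611 j [-0.5724  0.5319  0.2837  1.94   -0.2227  0.6993  1.518 ]
```

View pics/p2.png

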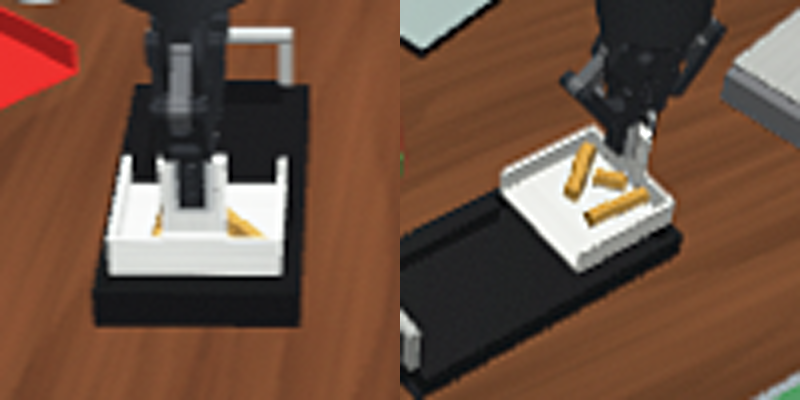

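View pics/p_wrist.png

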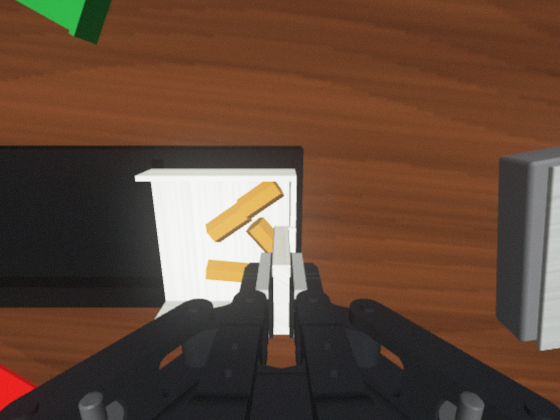

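The scoop is lifted level with the standoffs in it. Raising, then carrying toward the far scale.

Call:
send_rows(moves=[0, 0, -4, 0, 0, 0, -12, 0, 0, 0, -22, 0, 0, 0, -32, 0, 0, 2, -42, 0, 0, 6, -50, 0, 0, 14, -54, 0, 0, 26, -55, 0])

```text
clock: 19.73
tcp_pos: [0.5555, 0.1669, 0.0952]
orientation: [-0.159, 3.137, 0.0]
contact_force: [0.6, 0.3, -1.6]
grip_width: 0.0065
```

Call:
send_rows(moves=[0, 16, 0, 0, 0, 36, 0, 0, -1, 58, 0, 0, -1, 81, 0, 0, -1, 104, 0, 0, -2, 127, 0, 0, -2, 149, 0, 0, -3, 169, 0, 0])

```text
clock: 20.72
tcp_pos: [0.5411, 0.3361, 0.0949]
orientation: [0.16, -3.137, -0.0]
contact_force: [0.4, 0.1, -1.5]
grip_width: 0.0066
```

Call:
send_rows(moves=[0, 17, 0, 0, 0, 32, 0, 0, 0, 44, 0, 0, 0, 53, 0, 0, 0, 59, 0, 0, 0, 62, 0, 0, 0, 63, 0, 0, 0, 63, 0, 0])

```text
clock: 21.72
tcp_pos: [0.5351, 0.3968, 0.095]
orientation: [-0.159, 3.138, -0.0]
contact_force: [-0.1, 0.6, -2.5]
grip_width: 0.0067
```

```bash
python3 st.py q side scene wrist; python3 - <<'E'
import pickle,cv2,numpy as np
d,o=pickle.load(open("q.pkl","rb"))
a=cv2.resize(d["side"]["img"][230:400,170:300,::-1],(400,523),interpolation=cv2.INTER_CUBIC)
b=cv2.resize(d["scene"]["img"][120:250,340:440,::-1],(400,523),interpolation=cv2.INTER_CUBIC)
cv2.imwrite("pics/q2.png",np.hstack([a,b]))
E
```

```text
21.875 [0.5351 0.3968 0.095 ] yaw_y 95.80080755341048 z [ 0.     -0.0001 -1.    ] [-0.0462 -0.2297 -3.1366] 0.006550814224715663 j [-0.9308  0.5828  0.2832  1.6834 -0.1969  0.9035  1.1025]
```

View pics/q2.png

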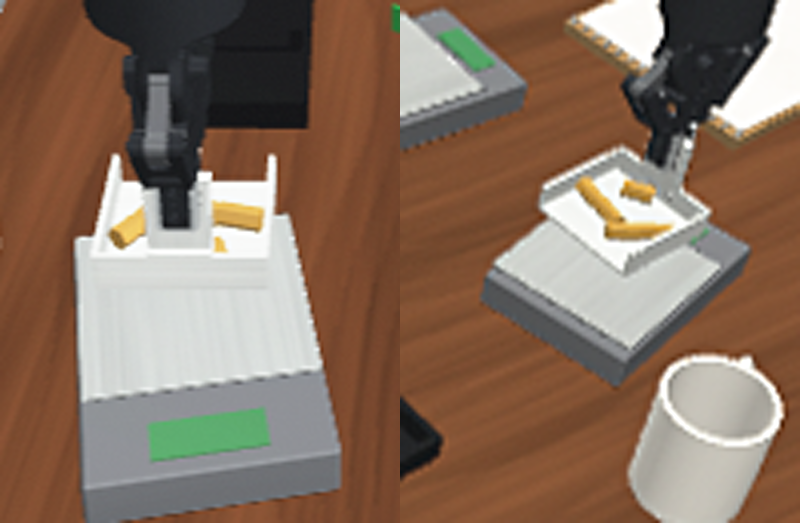

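View pics/q_wrist.png

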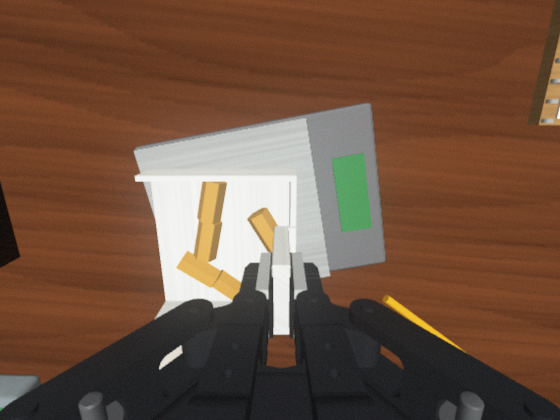

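All five standoffs are visible in the scoop in the wrist view (2+2+1), with the pan below. They shift easily, so I'll lower straight down and slowly.

Call:
send_rows(moves=[0, 0, 2, 0, 0, 0, 7, 0, 0, 0, 14, 0, 0, 0, 21, 0, 0, 0, 28, 0, 0, 0, 34, 0, 0, 0, 38, 0, 0, 0, 40, 0])

```text
clock: 22.88
tcp_pos: [0.5349, 0.3972, 0.0547]
orientation: [0.16, -3.137, 0.0]
contact_force: [-0.2, -0.4, -1.0]
grip_width: 0.0064
```

Call:
send_rows(moves=[0, 0, 1, 0, 0, 0, 2, 0, 0, 0, 3, 0, 0, 0, 3.5, 0, 0, 0, 4, 0, 0, 0, 4, 0])

```text
clock: 23.62
tcp_pos: [0.535, 0.3972, 0.051]
orientation: [-0.16, 3.138, 0.0]
contact_force: [-0.1, 0.8, -3.1]
grip_width: 0.0068
```

```bash
python3 st.py s side scene wrist; python3 - <<'E'
import pickle,cv2,numpy as np
d,o=pickle.load(open("s.pkl","rb"))
a=cv2.resize(d["side"]["img"][230:400,170:300,::-1],(400,523),interpolation=cv2.INTER_CUBIC)
b=cv2.resize(d["scene"]["img"][120:250,340:440,::-1],(400,523),interpolation=cv2.INTER_CUBIC)
cv2.imwrite("pics/s2.png",np.hstack([a,b]))
E
```

```text
23.775 [0.535  0.3972 0.051 ] yaw_y 95.82264727114875 z [ 0.      0.0001 -1.    ] [ 0.1215 -1.179  -1.9601] 0.006616093680465052 j [-0.9189  0.6362  0.2663  1.7069 -0.2142  0.8269  1.1157]
```

View pics/s2.png

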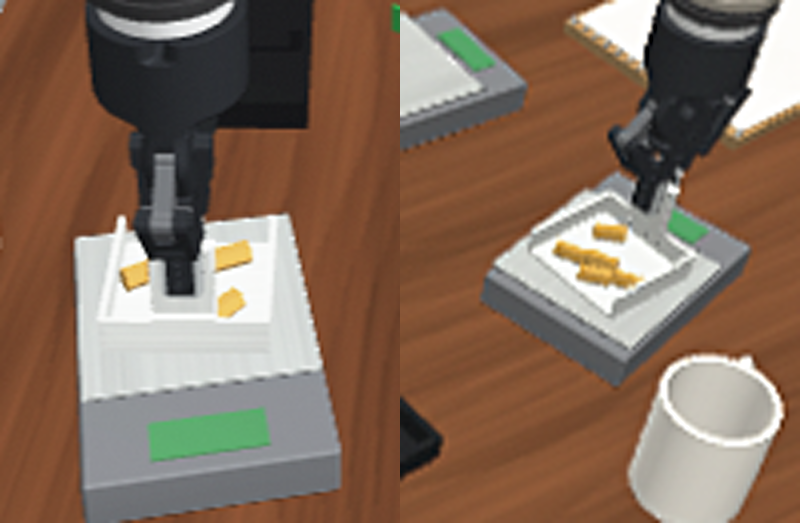

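Nearly touching. I'll feel for contact in small steps.

Call:
send_rows(moves=[0, 0, 0.5, 0, 0, 0, 1, 0, 0, 0, 1, 0, 0, 0, 1, 0])

```text
clock: 24.28
tcp_pos: [0.535, 0.3973, 0.0505]
orientation: [-0.16, 3.137, 0.001]
contact_force: [-2.7, -0.9, 6.2]
grip_width: 0.0065
```

Call:
send_rows(moves=[0, 0, 0.5, 0, 0, 0, 0.5, 0, 0, 0, 0.5, 0])

```text
clock: 24.65
tcp_pos: [0.5351, 0.3973, 0.0505]
orientation: [-0.16, 3.137, 0.001]
contact_force: [-4.2, -2.6, 9.3]
grip_width: 0.0066
```

Call:
send_rows(moves=[0, 0, -0.4, 0, 0, 0, -0.8, 0, 0, 0, -0.8, 0])

```text
clock: 25.02
tcp_pos: [0.5351, 0.3973, 0.0505]
orientation: [-0.16, 3.137, 0.0]
contact_force: [-2.4, -0.8, 5.6]
grip_width: 0.0065
```

Call:
send_rows(moves=[0, 0, 0, 0, 0, 0, 0, 0, 0, 0, 0, 0, 0, 0, 0, 0, 0, 0, 0, 0], hand=0.35, newtons=20)

```text
clock: 25.65
tcp_pos: [0.535, 0.3972, 0.0503]
orientation: [-0.16, 3.137, 0.0]
contact_force: [-0.6, 0.0, 0.0]
grip_width: 0.0553
```

```bash
python3 st.py t wrist scene
```

```text
25.75 [0.535  0.3972 0.0503] yaw_y 95.82478734024647 z [ 0.  0. -1.] [ 1.0561 -0.1974 -0.8609] 0.05556909744272791 j [-0.9188  0.6371  0.2661  1.7073 -0.2144  0.8257  1.1159]
```

View pics/t_wrist.png

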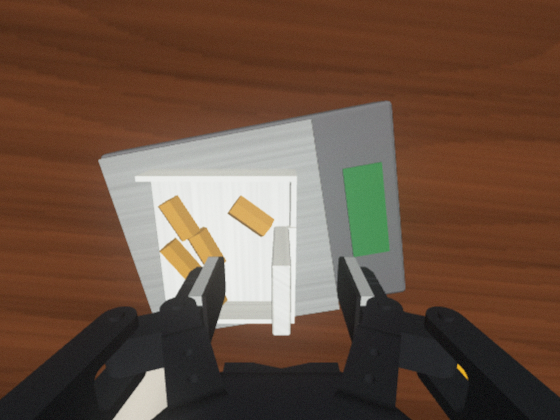

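Released. The scoop stands on the pan, fingers clear of the plate, with four standoffs visible and a fifth partly behind the finger. Rising straight up, then checking.

Call:
send_rows(moves=[0, 0, -4, 0, 0, 0, -14, 0, 0, 0, -30, 0, 0, 0, -55, 0, 0, 0, -85, 0, 0, 0, -110, 0, 0, 0, -125, 0, 0, 0, -130, 0])

```text
clock: 26.75
tcp_pos: [0.5353, 0.3975, 0.1816]
orientation: [-0.16, 3.136, 0.002]
contact_force: [0.1, -0.4, -0.6]
grip_width: 0.0555
```

```bash
python3 st.py u wrist scene side; python3 - <<'E'
import pickle,cv2,numpy as np
d,o=pickle.load(open("u.pkl","rb"))
a=cv2.resize(d["side"]["img"][200:400,170:300,::-1],(350,538),interpolation=cv2.INTER_CUBIC)
b=cv2.resize(d["scene"]["img"][140:280,260:440,::-1],(450,350),interpolation=cv2.INTER_CUBIC)
b=np.vstack([b,np.zeros((188,450,3),np.uint8)])
cv2.imwrite("pics/u2.png",np.hstack([a,b]))
E
```

```text
26.9 [0.5346 0.397  0.1797] yaw_y 95.83067748958968 z [-0.0008 -0.0006 -1.    ] [-1.255   0.8427 -0.1252] 0.05575680636746595 j [-0.9511  0.4941  0.3099  1.6162 -0.1668  1.0583  1.0788]
```

View pics/u2.png

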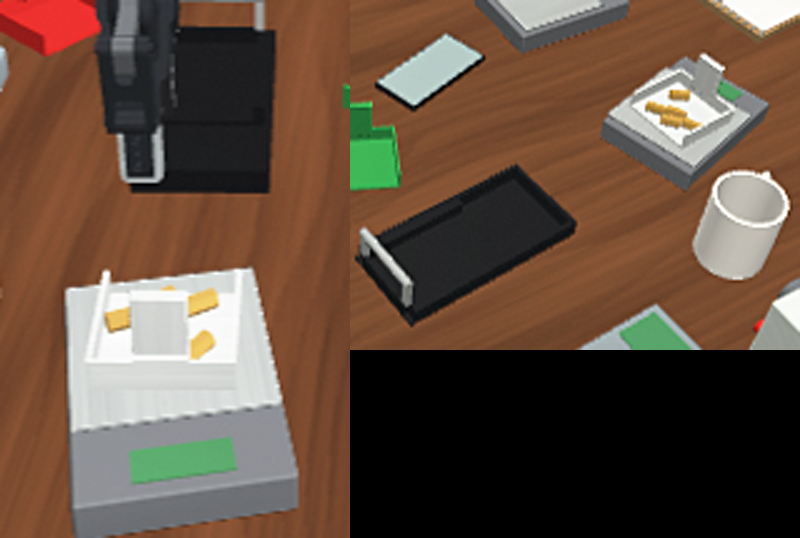

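View pics/u_wrist.png

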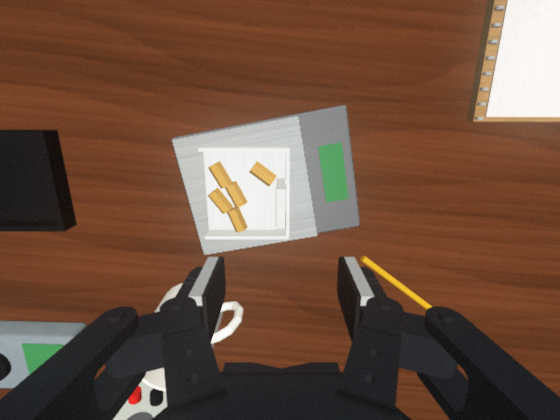

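All five standoffs are in the scoop, the tray is empty and flat, and the arm is clear. Now a quick centring check.

```bash
python3 - <<'E'
import pickle
from h import *
d,o=pickle.load(open("u.pkl","rb"));W=d["wrist"]
s=np.mean([onz(W,*p,.062) for p in((199,149),(290,149),(289,237),(206,237))],0);p=np.mean([onz(W,*p,.04) for p in((174,138),(298,116),(317,236),(205,254))],0)
print(s,p,np.linalg.norm((s-p)[:2]))
from bench import r
r.hand_in()
E
```

```text
[0.5374074  0.36508602 0.062     ] [0.53731872 0.36543518 0.04      ] 0.00036024351379349354
the job is handed in; nothing more can be done
```

The job is handed in, at about 27 s on the clock. I tipped the tray to about 32° by its bar, so all the standoffs slid into the scoop. I then lowered the tray flat and moved the loaded scoop to the middle of the far scale's pan.

**Last checks:**
- **Standoffs:** the wrist picture shows all five in the scoop.
- **Scoop:** it looks upright, and its centre measured about 0.4 mm from the pan's centre.
- **Tray:** it is empty and looks flat on the desk.
- **Arm:** it is raised about 13 cm and touches nothing.

I could not read the weight on the pan directly.

**What disagreed or went wrong:**
- The first grip on the bar closed on nothing. The fingertips sit about 25 mm higher than the reported TCP, so I found them in the pictures, went deeper and worked with that offset.
- While lowering the tray, the bar slipped a few mm in the fingers. The wrist force reached about 36 N pressing down, so I eased it to about 10 N before opening.

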